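Load a dish under the counterweighted hood of a dish warmer

ROBOT

A 7-joint arm with a two-finger parallel gripper is mounted at the origin on a cart in front of the work surface, level with it; the furniture and walls round the work are solid. World frame = base frame: x ahead of the robot, y to its left, z up, the work surface at z = 0. Lengths are in m, angles in rad, forces in N, time in s.
With the tool pointing down it reaches from about 0.4 to 0.85 m from the base axis. Payload 4.5 kg.
Tool frame: the origin (TCP) lies midway between the tips of the shut fingers; the grasp point (between the pads) lies 19 mm behind it; z points along the fingers, y is the line along which they close (so a half turn about z gives the same grasp; the last joint's range is limited). The gripper opens to 88 mm and grips with 3 to 60 N. Pads are 18 mm wide; open, the fingers measure 123 mm over their backs; the gripper's body (75 mm by 187 mm) begins 45 mm behind the grasp point.
Start: joints at [-1.284, 0.689, -0.195, 1.565, 0.157, 0.902, -0.215], TCP at [0.156, 0.605, 0.239] pointing down, gripper open.
Joint ranges: [-3.01, 3.01], [-0.46, 2.08], [-1.47, 1.51], [0.13, 2.56], [-1, 4.14], [0.04, 2.09], [-2.66, 2.66]. Speed limits (rad/s): [2.57, 2.57, 3.14, 3.14, 3.14, 3.14, 3.14].

INTERFACE

Orientations are given as a unit quaternion [x, y, z, w].
In Python, from plant import * gives the robot as it stands.
- The arm moves only by the tool send_rows, never from a script. Its argument "targets" is a list of rows, each a list of 2 entries, a list of its own where there are three numbers: the shift along the tool's x, y, z in units of 0.3 m (1.0 is 0.3 m), then the turn, a rotation vector about the tool's x, y, z in units of pi rad (1.0 is pi rad). A call has 1 to 12 rows; each row is the pose to reach, as a shift and turn from the pose commanded when the call began, along the tool's axes at that moment, turning the shorter way round; what a row does not reach only later rows make up. A row lasts 1/8 s, in which the tool goes at most 62.5 mm and 10.7 degrees, less where a joint would pass 70% of its speed; a pose out of reach is approached as far as the arm can. A call with a number of a shift or a turn outside -1 to 1 is refused whole. A call with a gripper value outside its range is refused whole. "fingers" is the opening, from 0 (shut) to 1 (fully open), set as the call begins (left out, the last holds). The fingers move at their own pace and stop on an object; "newtons" is the grip in N (left out, the last holds). Time passes only in rows, so rows that repeat a pose let the fingers close. It gives the time, the measured TCP pose, the force, the opening and the grip force at its end, in the units of the state.
- get_state(): the state, without advancing time (a new reading comes with each control period).
- snapshot(name): name is "scene" or "top" or "wrist"; returns a dict with "img" (384x512x3 uint8, blue, green, red), "fx", "fy", "cx", "cy" (pixels), "cam_to_world" (4x4, takes a point from camera to world coordinates); the wrist camera has in their place "T_tool_cam" (4x4, takes a point from camera to tool coordinates, whose origin is the TCP and whose axes are the flange's). Camera axes: x right, y down, z forward; pixel columns grow to the right and rows downward; lengths in m; the calibration is good to about 2 mm. A picture is of the moment at which its call begins: read the wrist's pose just before it. There is no depth.
- finish_job(): hands the job in; it is judged then, once.
The state is a dict: "clock": time; "q": joint angles; "qd": joint speeds; "joint_torque": joint torques, N m; "tool_pos": TCP position; "eef_rot": TCP orientation; "contact_force": force on the tool from outside, world axes, zero at the start; "moment": the same for the moment, N m; "opening": opening from 0.0 (shut) to 1.0 (fully open); "finger_force": force on a finger pad.
Only numpy, scipy, OpenCV 4.12 (cv2) and the standard library are available. Lean on these libraries where they do the work, as an engineer would, in place of code of your own. Each camera call takes 0.05 s, during which the arm holds its last target. There are 200 camera calls.

TASK

Put the loose petri dish on the warmer: swing the counterweighted hood up past its balance point so that it stands open by itself, set the dish down flat (do not drop it) on the free half of the warming plate beside the dish already there, then swing the hood shut over both. Keep the dish upright, and do not disturb the dish already on the plate or the bottle and pot on the bench.

Things in the scene. Friction and masses are not known exactly. Their poses are not given: they have to be found in the camera images.
- dish_warmer: Dish warmer fixed to the bench: grey case 156 (x) x 220 mm (y), dial and display on its front (-x) face, bare aluminium warming plate centred on top, 136 (x) x 196 mm (y), surface 70 mm above the bench. Origin: centre of the underside; x to its back, y to its left as seen from the front, z up. Hinge ears at the rear reach y = +-127, z = 86 mm. A dish stands on the left half (y about +50 mm).
- hood (a joint): Hood hinge, rad: 0 shut, 1.571 fully open, upright against its stop. Past its balance point at about 0.86 rad it opens on by itself and rests at the stop; below that it falls shut. No catch. Damped (0.22 N m s/rad): swings by itself in 1 to 4 s. From shut it takes about 2 to 4 N up at the handle or 6 to 12 N straight down on the counterweight.
- hood_hinge (a point): Middle of the hinge line (along the warmer's y), fixed to the case at x = 82, z = 74 mm of the warmer. The shut hood is a white sheet-metal box open below, with a window on top: x -157 to -6 mm, z -6 to +34 mm from the hinge line, 212 mm wide, walls 3 mm. Open, its top faces back, 34 mm behind the hinge line, and reaches 157 mm above it.
- hood_handle (a point): Middle of the hood's handle, a round steel bar about 10 mm thick and 100 mm long, parallel to the hinge line, on two posts, 35 mm off the hood's front wall. Hood shut: 192 mm in front of the hinge line and 10 mm above it; hood open: 10 mm behind and 192 mm above it.
- counterweight (a point): Middle of the counterweight, a steel bar of 22 mm diameter, 220 mm long, parallel to the hinge line, held at its ends by two crank arms behind the hood; it turns with the hood. Hood shut: 50 mm behind and 40 mm above the hinge line; hood open: 40 mm behind and 50 mm below it. Pushing it down raises the hood.
- plate_free (a point): Middle of the free (right) half of the warming plate, on its surface: warmer x = 0, y = -48, z = 70 mm.
- dish: The petri dish to be loaded: closed, flat, round, 60 mm diameter, 15 mm high, cream-coloured contents, 30 g, standing loose on the bench to the left of the warmer. Origin: centre of its underside; z up.
- dish_inside: A dish of the same kind (60 mm diameter, 15 mm high, pink contents), standing loose on the left half of the warming plate under the hood. Origin: centre of its underside; z up. To be left where it is.
- stain_bottle: Small loose brown bottle with a black cap, 34 mm diameter, 75 mm high, on the bench left of the warmer. Origin: centre of its underside. Not to be disturbed.
- screw_pot: Small loose clear pot with a grey lid, 41 mm diameter, 40 mm high, on the bench left of the warmer. Origin: centre of its underside. Not to be disturbed.
Not all that is in view belongs to the job. Of the things that look like the dish, the larger one is meant.

How it is judged:
On the way, in this order (a step that is already met when the one before it is completed fails the run):
1. the hood stands open by itself, the robot not touching the warmer (value of joint hood above 1.48 rad and velocity of joint hood between -0.1 and 0.1 rad/s and contact force between each of the arm, the fingers and dish_warmer below 0.05 N), for 0.3 s.
2. the dish stands released on the free half of the plate, the hood still open (value of joint hood above 1.48 rad and x of dish in the frame of dish_warmer between -0.042 and 0.042 m and y of dish in the frame of dish_warmer between -0.075 and -0.005 m and z of dish in the frame of dish_warmer between 0.067 and 0.073 m and angle between dish's own z axis and vertical below 0.06 rad and linear speed of dish below 0.02 m/s and contact force between the fingers and dish below 0.05 N), for 0.3 s.
At the end, for the whole second after the job is handed in: Hood shut (within 2 degrees); the dish flat, still and released on the right half of the plate, its centre within 42 mm of the middle front to back and 5 to 75 mm right of the middle; the other dish within 12 mm, bottle and pot within 25 mm of where they stood (value of joint hood below 0.035 rad and x of dish in the frame of dish_warmer between -0.042 and 0.042 m and y of dish in the frame of dish_warmer between -0.075 and -0.005 m and z of dish in the frame of dish_warmer between 0.067 and 0.073 m and angle between dish's own z axis and vertical below 0.06 rad and linear speed of dish below 0.02 m/s and distance of dish_inside from where it was at the start of the episode below 0.012 m and distance of each of stain_bottle, screw_pot from where it was at the start of the episode below 0.025 m); the robot touches nothing.
It fails at once if the dish is tipped more than 30 degrees (angle between dish's own z axis and vertical above 0.52 rad).
It fails at once if the dish is let go more than 20 mm above the plate (height (world z) of dish above 0.09 m and contact force between anything else and dish below 0.02 N).
It fails at once if the dish already on the plate is shoved more than 12 mm (distance of dish_inside from where it was at the start of the episode above 0.012 m).
It fails at once if the bottle is knocked over (angle between stain_bottle's own z axis and vertical above 0.5 rad).
It fails at once if the pot is knocked over (angle between screw_pot's own z axis and vertical above 0.5 rad).
It also fails if it takes over 72 s, if anything falls off the work surface, if the arm or the gripper's body presses on something with over 40 N, if the wrist force passes 120 N, or if a joint passes its speed limit or range.

## Working session

There is one attempt and no reset: what is moved stays moved. The work goes in short steps, Python scripts to look and compute and a tool call to move; the robot and the scene stay as the last step left them, time stands still between calls to the robot, and variables do not carry over. Pictures are saved under pics/ and viewed, at most 10 in all, crops included, and the job is handed in when it is done.

Besides the shell and the picture viewer there is one more tool, called after "Call:" as name([rows], argument=value, ...), one row to a line, values as JSON. send_rows: Moves the arm, as the interface text tells. Its arguments: {"type":"object","properties":{"targets":{"type":"array"},"fingers":{"type":"number"},"newtons":{"type":"number"}},"required":["targets"]}

```bash
mkdir -p pics; ls; cat > h.py <<'E'
from plant import *
import numpy as np, cv2
from scipy.spatial.transform import Rotation as R
def cam(n):
    s=get_state(); d=snapshot(n)
    if n=="wrist":
        T=np.eye(4);T[:3,:3]=R.from_quat(s["eef_rot"]).as_matrix();T[:3,3]=s["tool_pos"]
        d["cam_to_world"]=T@d["T_tool_cam"]
    return d
def ray(d,u,v):
    T=np.array(d["cam_to_world"]);r=T[:3,:3]@np.array([(u-d["cx"])/d["fx"],(v-d["cy"])/d["fy"],1]);return T[:3,3],r
def onz(d,u,v,z):
    o,r=ray(d,u,v);return o+r*(z-o[2])/r[2]
def tri(*obs):
    A=np.zeros((3,3));b=np.zeros(3)
    for d,u,v in obs:
        o,r=ray(d,u,v);r=r/np.linalg.norm(r);P=np.eye(3)-np.outer(r,r);A+=P;b+=P@o
    return np.linalg.solve(A,b)
def move(p,rot=None):
    """units for send_rows from present commanded pose (approx measured)"""
    s=get_state();r=R.from_quat(s["eef_rot"])
    t=r.inv().apply(np.array(p)-s["tool_pos"])/0.3
    w=(r.inv()*rot).as_rotvec()/np.pi if rot is not None else np.zeros(3)
    return np.round(t,3),np.round(w,3)
E
python3 - <<'E'
from h import *
import pickle
s=get_state();print(s)
D={n:cam(n) for n in("scene","top","wrist")}
pickle.dump(D,open("d0.pkl","wb"))
cv2.imwrite("pics/a.png",np.hstack([D["scene"]["img"],D["top"]["img"]])[:, :] if 0 else cv2.resize(D["scene"]["img"],(800,600)))
cv2.imwrite("pics/b.png",cv2.resize(D["top"]["img"],(800,600)))
for n in D: print(n,D[n]["fx"],np.round(D[n]["cam_to_world"],3).tolist())
print(R.from_quat(s["eef_rot"]).as_matrix().round(3))
E
```

```text
pics
{'clock': 0.0, 'q': array([-1.28417996,  0.68999134, -0.19455225,  1.56632333,  0.15732016,
        0.9024832 , -0.21513196]), 'qd': array([-0.00112772, -0.00107624,  0.00023915, -0.00088062, -0.00011862,
        0.0012967 ,  0.00077526]), 'joint_torque': array([-5.95749498e-04, -5.27560079e+01, -1.26688991e+00, -1.53425449e+01,
       -5.26359561e-02,  6.65923784e-03,  1.64153626e-04]), 'tool_pos': array([0.1562088 , 0.60452527, 0.23791193]), 'eef_rot': array([ 1.26026153e-01,  9.92026507e-01, -9.02819463e-04, -5.46830458e-05]), 'contact_force': array([ 0.31784325, -0.94903587, -0.20016553]), 'moment': array([-0.04111897,  0.02913413, -0.00042445]), 'finger_force': 0.0, 'opening': 1.000244832001912}
scene 461.93279626916956 [[0.731, -0.332, 0.597, -0.044], [-0.683, -0.364, 0.633, -0.524], [0.008, -0.87, -0.493, 0.592], [0.0, 0.0, 0.0, 1.0]]
top 388.05617205976677 [[-0.006, -0.993, 0.116, 0.449], [-1.0, 0.005, -0.008, 0.126], [0.007, -0.116, -0.993, 0.954], [0.0, 0.0, 0.0, 1.0]]
wrist 272.7033482501614 [[0.251, 0.927, 0.279, 0.084], [0.968, -0.24, -0.073, 0.624], [-0.001, 0.288, -0.957, 0.384], [0.0, 0.0, 0.0, 1.0]]
[[-0.968  0.25  -0.   ]
 [ 0.25   0.968 -0.002]
 [-0.    -0.002 -1.   ]]
```

View pics/a.png

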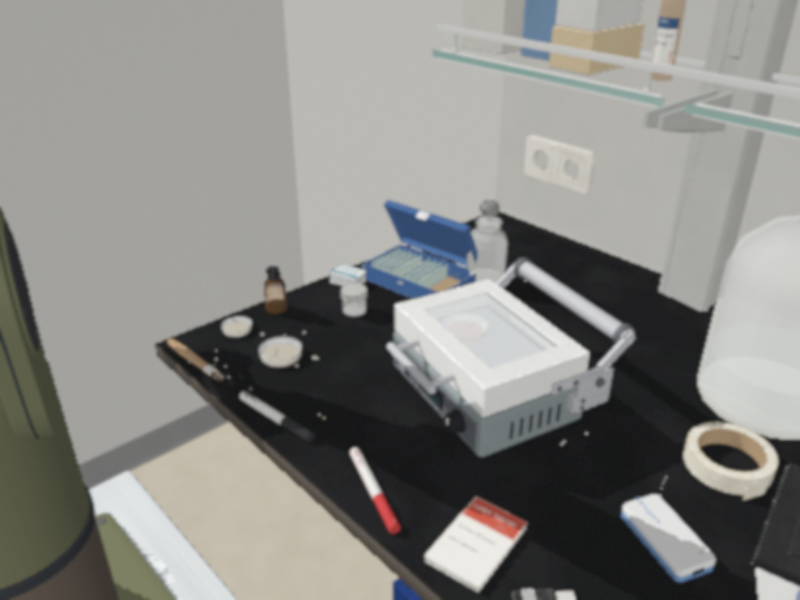

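View pics/b.png

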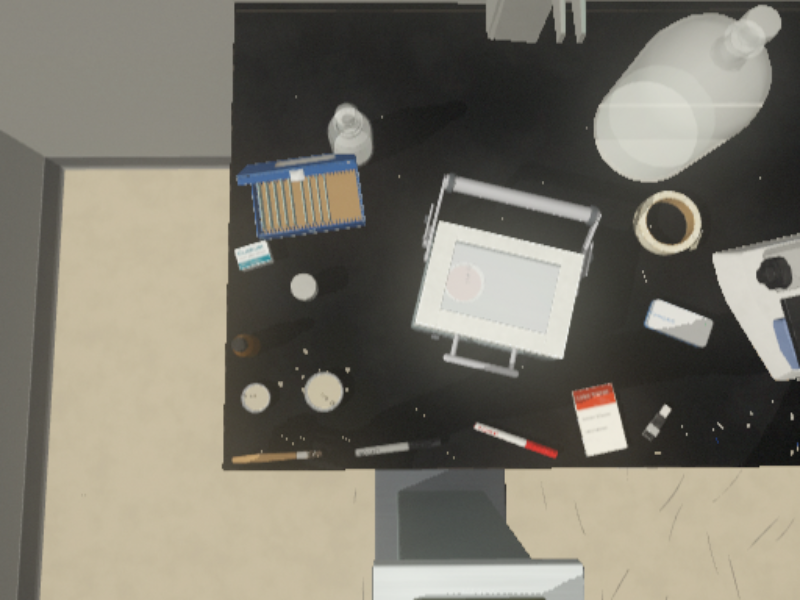

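Top view: large cream dish at (324,391), small look-alike at (256,398), bottle (245,345), pot (303,287), and the shut hood with its handle at (483,366) and counterweight at (522,198). In the scene view the dishes are at (280,351) and (237,326). The larger one, (324,391) in top, fits the 60 mm description. I'll confirm it in one crop.

```bash
python3 - <<'E'
from h import *
import pickle
D=pickle.load(open("d0.pkl","rb"));t=D["top"];s=D["scene"]
def crop(d,x,y,w,h,k): return cv2.resize(d["img"][y:y+h,x:x+w],None,fx=k,fy=k,interpolation=cv2.INTER_CUBIC)
A=crop(t,260,105,130,140,3)   # 390x420
B=crop(s,240,155,170,140,2.4) # 408x336
B=cv2.copyMakeBorder(B,0,84,0,0,cv2.BORDER_CONSTANT)
C=crop(t,145,210,100,60,3)
row=np.hstack([A,B]);C=cv2.copyMakeBorder(C,0,0,0,row.shape[1]-C.shape[1],cv2.BORDER_CONSTANT)
im=np.vstack([row,C]);print(im.shape);cv2.imwrite("pics/c.png",im)
# dish contours: cream mask
for n,d,box in(("top",t,(145,225,90,45)),("scene",s,(135,195,70,45))):
    x,y,w,h=box;g=d["img"][y:y+h,x:x+w].min(2)
    m=(g>70).astype(np.uint8)
    for c in cv2.findContours(m,0,2)[0]:
        if cv2.contourArea(c)>80:
            e=cv2.fitEllipse(c);u,v=e[0][0]+x,e[0][1]+y
            print(n,round(u,1),round(v,1),np.round(e[1],1),onz(d,u,v,.0145).round(4), "diam mm",np.round(max(e[1])/d["fx"]*np.linalg.norm(onz(d,u,v,.015)-np.array(d["cam_to_world"])[:3,3])*1000,1))
E
```

```text
(600, 798, 3)
top 163.1 254.4 [18.5 19.3] [0.4009 0.3357 0.0145] diam mm 47.8
top 206.4 250.2 [24.9 26. ] [0.4099 0.2326 0.0145] diam mm 63.4
scene 179.3 224.6 [21.3 29.2] [0.4058 0.2259 0.0145] diam mm 66.2
scene 149.8 204.9 [21.9 26.4] [0.4014 0.3429 0.0145] diam mm 64.7
```

View pics/c.png

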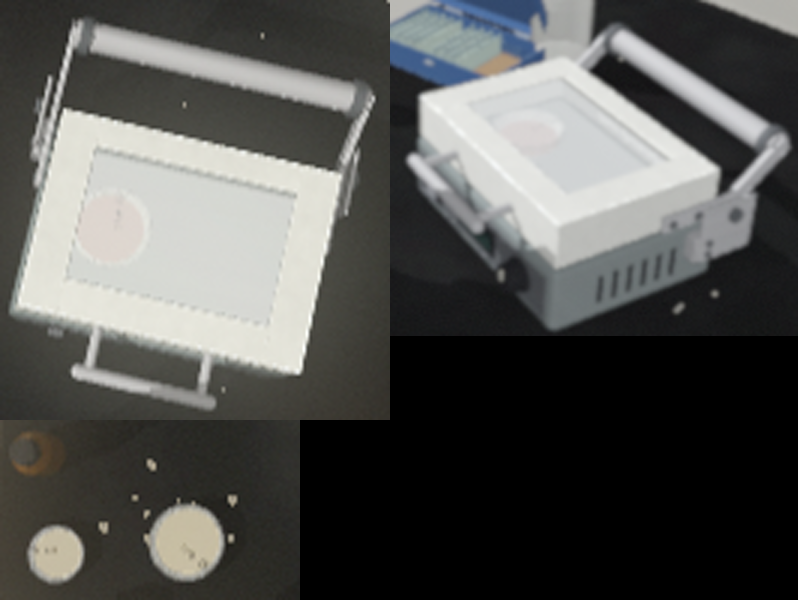

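Crop confirms: the larger dish is at crop (186,541), about 63 mm across, and the look-alike at (55,553) is about 48 mm. The hood corners, handle ends and counterweight ends are clear in both crops.

```bash
python3 - <<'E'
from h import *
import pickle
D=pickle.load(open("d0.pkl","rb"));t=D["top"];s=D["scene"]
A=lambda x,y:(t,260+x/3,105+y/3)
B=lambda x,y:(s,240+(x-390)/2.4,155+y/2.4)
P={"BL":(A(66,110),B(562,57)),"BR":(A(340,172),B(718,168)),"FR":(A(300,373),B(557,232)),"FL":(A(14,306),B(420,95)),
"hL":(A(75,371),B(411,158)),"hR":(A(213,403),B(485,225)),"cL":(A(84,37),B(613,38)),"cR":(A(362,97),B(774,138))}
Q={}
for k,(a,b) in P.items():
    Q[k]=tri(a,b); print(k,Q[k].round(4), onz(*a,.108).round(4) if k[0] in "BF" else "")
h=(Q["hL"]+Q["hR"])/2;c=(Q["cL"]+Q["cR"])/2
top={k:onz(*P[k][0],.108) for k in("BL","BR","FR","FL")}
ctr=sum(top.values())/4
ax=(top["BL"]+top["BR"]-top["FL"]-top["FR"])/2;print("len",np.linalg.norm(ax),np.linalg.norm(top["BL"]-top["BR"]),np.linalg.norm(top["FL"]-top["FR"]))
print("yaw",np.degrees(np.arctan2(ax[1],ax[0])))
for k,z in(("h",.084),("c",.114)):
    a,b=[onz(*P[k+i][0],z) for i in "LR"];v=a-b
    print(k,a.round(4),b.round(4),((a+b)/2).round(4),"len",np.linalg.norm(v).round(3),"yaw",np.degrees(np.arctan2(v[1],v[0]))-90)
E
```

```text
BL [0.6504 0.0567 0.1094] [0.6516 0.0558 0.108 ]
BR [ 0.6039 -0.1458  0.1085] [ 0.604 -0.146  0.108]
FR [ 0.4561 -0.1116  0.1033] [ 0.4565 -0.1108  0.108 ]
FL [0.5069 0.0953 0.1084] [0.5062 0.0958 0.108 ]
hL [0.4587 0.0506 0.0866] 
hR [ 0.437  -0.0532  0.0864] 
cL [0.7047 0.0426 0.1155] 
cR [ 0.6572 -0.1603  0.1202] 
len 0.15115458090153566 0.20736964247397496 0.21246806683453526
yaw -14.404597000203317
h [0.4592 0.05   0.084 ] [ 0.435 -0.052  0.084] [ 0.4471 -0.001   0.084 ] len 0.105 yaw -13.355033214669973
c [0.7055 0.0421 0.114 ] [ 0.659  -0.1627  0.114 ] [ 0.6822 -0.0603  0.114 ] len 0.21 yaw -12.77218817692652
```

```bash
cat >> h.py <<'E'
YAW=np.radians(-13.7);X=np.array([np.cos(YAW),np.sin(YAW),0]);Y=np.array([-X[1],X[0],0])
O=np.array([.554,-.0274,0]);W=lambda x,y,z:O+x*X+y*Y+np.array([0,0,z])
H=lambda b,y,u:W(.082+b,y,.074+u)
DOWN=R.from_matrix(np.c_[-X,Y,[0,0,-1.]])
E
python3 - <<'E'
from h import *
print(H(.055,0,.126),move(H(.055,0,.156),DOWN),move(H(.055,0,.060),DOWN), W(0,-.05,.07))
E
```

```text
[ 0.68710223 -0.05984683  0.2       ] (array([-2.267, -1.702,  0.03 ]), array([-0.   ,  0.   , -0.004])) (array([-2.267, -1.702,  0.35 ]), array([-0.   ,  0.   , -0.004])) [ 0.54215809 -0.07597746  0.07      ]
```

Call:
send_rows([
  [[-0.75,-0.57,0],[0,0,-0.004]],
  [[-0.75,-0.57,0],[0,0,-0.004]],
  [[-0.75,-0.57,0],[0,0,-0.004]],
  [[-0.75,-0.57,0],[0,0,-0.004]],
  [[-0.75,-0.57,0],[0,0,-0.004]],
  [[-0.75,-0.57,0],[0,0,-0.004]],
  [[-0.75,-0.57,0],[0,0,-0.004]],
], fingers=0, newtons=10)

```text
clock: 1.02
tool_pos: [0.3306, 0.3845, 0.2387]
eef_rot: [0.119, 0.993, 0.001, -0.0]
contact_force: [0.0, -0.9, 0.5]
opening: 0.23
finger_force: 0.0
```

Call:
send_rows([
  [[-0.75,-0.57,0],[0,0,0]],
  [[-0.75,-0.57,0],[0,0,0]],
  [[-0.75,-0.57,0],[0,0,0]],
  [[-0.75,-0.57,0],[0,0,0]],
  [[-0.75,-0.57,0],[0,0,0]],
  [[-0.75,-0.57,0],[0,0,0]],
  [[-0.75,-0.57,0],[0,0,0]],
])

```text
clock: 1.9
tool_pos: [0.5082, 0.1665, 0.2386]
eef_rot: [0.118, 0.993, 0.001, -0.001]
contact_force: [-0.3, -0.2, -0.3]
opening: 0.005
finger_force: 0.0
```

Call:
send_rows([
  [[-0.75,-0.57,0],[0,0,0]],
  [[-0.75,-0.57,0],[0,0,0]],
  [[-0.75,-0.57,0],[0,0,0]],
  [[-0.75,-0.57,0],[0,0,0]],
  [[-0.75,-0.57,0],[0,0,0]],
  [[-0.75,-0.57,0],[0,0,0]],
  [[-0.75,-0.57,0],[0,0,0]],
])

```text
clock: 2.78
tool_pos: [0.6865, -0.052, 0.2386]
eef_rot: [0.118, 0.993, 0.001, -0.001]
contact_force: [-0.1, 0.8, -0.2]
opening: 0.003
finger_force: 0.0
```

```bash
python3 - <<'E'
from h import *
s=get_state();print(s["q"].round(2),s["tool_pos"],s["contact_force"],s["opening"])
print(move(H(.055,0,.060),DOWN))
d=cam("wrist");cv2.imwrite("pics/d.png",d["img"])
E
```

```text
[ 0.15  0.79 -0.28  1.35  0.23  1.04  1.16] [ 0.68646192 -0.0520439   0.2385566 ] [-0.09555608  0.77141572 -0.24999048] 0.0029644310779305357
(array([-0.009, -0.026,  0.348]), array([ 0.001, -0.001,  0.001]))
```

View pics/d.png

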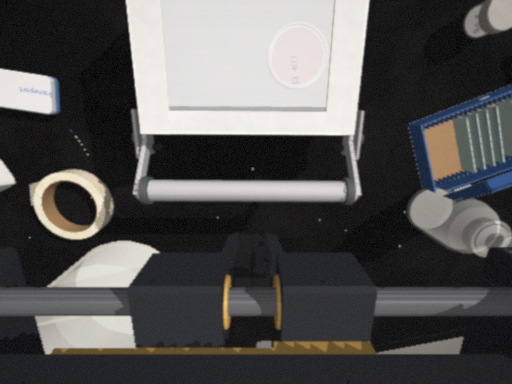

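Wrist view: the counterweight bar runs along row 190, columns 140–355, with the closed fingertips at about (250,240). I'll check this against projection, then press.

```bash
python3 - <<'E'
from h import *
d=cam("wrist");Ti=np.linalg.inv(d["cam_to_world"])
for p in (H(.05,.11,.04),H(.05,-.11,.04),get_state()["tool_pos"],H(-.157,.106,.034),H(-.006,.106,.034)):
    q=Ti[:3,:3]@p+Ti[:3,3];print(np.round(q[:2]/q[2]*d["fx"]+[d["cx"],d["cy"]],1))
def m(u,v,z):
    p=onz(d,u,v,z)-H(0,0,0);return (p@X).round(3),(p@Y).round(3)
print(m(145,190,.114),m(352,191,.114),m(365,133,.108),m(137,133,.108), onz(d,60,300,.1),onz(d,110,250,.1),onz(d,430,215,.1))
E
```

```text
[350.8 189.9]
[136.8 189.4]
[250.5 247.9]
[370.2 -52.5]
[350.7 133.7]
(np.float64(0.051), np.float64(-0.102)) (np.float64(0.051), np.float64(0.111)) (np.float64(-0.007), np.float64(0.12)) (np.float64(-0.006), np.float64(-0.106)) [ 0.7686096 -0.3129774  0.1      ] [ 0.71943421 -0.22778725  0.1       ] [0.7627314  0.13448097 0.1       ]
```

Call:
send_rows([
  [[-0.01,-0.026,0.1],[0,0,0]],
  [[-0.01,-0.026,0.2],[0,0,0]],
  [[-0.01,-0.026,0.3],[0,0,0]],
  [[-0.01,-0.026,0.34],[0,0,0]],
  [[-0.01,-0.026,0.34],[0,0,0]],
])

```text
clock: 3.5
tool_pos: [0.6878, -0.0632, 0.1365]
eef_rot: [0.119, 0.993, 0.0, -0.001]
contact_force: [-0.8, -0.5, 0.2]
opening: 0.002
finger_force: 0.0
```

Call:
send_rows([
  [[-0.003,0,0.02],[0,0,0]],
  [[-0.006,0,0.04],[0,0,0]],
  [[-0.01,0,0.06],[0,0,0]],
  [[-0.013,0,0.08],[0,0,0]],
  [[-0.016,0,0.1],[0,0,0]],
  [[-0.02,0,0.125],[0,0,0]],
  [[-0.025,0,0.15],[0,0,0]],
  [[-0.03,0,0.175],[0,0,0]],
  [[-0.03,0,0.2],[0,0,0]],
  [[-0.03,0,0.225],[0,0,0]],
  [[-0.03,0,0.25],[0,0,0]],
  [[-0.03,0,0.265],[0,0,0]],
])

```text
clock: 5.0
tool_pos: [0.7002, -0.067, 0.0588]
eef_rot: [0.12, 0.993, 0.0, 0.003]
contact_force: [1.2, 0.1, 0.8]
opening: 0.007
finger_force: 0.7
```

Call:
send_rows([
  [[-0.05,0,0.0],[0,0,0]],
  [[-0.1,0,0],[0,0,0]],
  [[-0.15,0,0.0],[0,0,0]],
  [[-0.15,0,-0.1],[0,0,0]],
  [[-0.15,0,-0.3],[0,0,0]],
  [[-0.15,0,-0.5],[0,0,0]],
  [[-0.15,0,-0.7],[0,0,0]],
  [[-0.15,0,-0.7],[0,0,0]],
])

```text
clock: 6.0
tool_pos: [0.7433, -0.0768, 0.2736]
eef_rot: [0.12, 0.993, 0.001, 0.005]
contact_force: [-0.9, 0.1, -0.1]
opening: 0.007
finger_force: 0.0
```

```bash
python3 - <<'E'
from h import *
s=get_state();print(s["tool_pos"],s["contact_force"])
for i in range(1):
  cv2.imwrite("pics/e.png",np.hstack([cv2.resize(cam(n)["img"],(400,300)) for n in("scene","top")]))
E
```

```text
[ 0.74328992 -0.07684627  0.27360939] [-0.8629502   0.07593138 -0.09206565]
```

View pics/e.png

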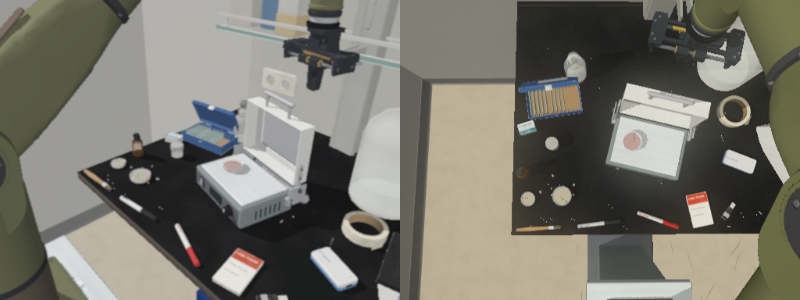

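The pictures show the hood standing upright (scene composite at (275,135)) and everything else in place. Next I move over the dish at a safe height.

```bash
python3 - <<'E'
from h import *
s=get_state();p=s["tool_pos"];print(move(p+[0,0,.09],DOWN),move([.409,.232,.36],DOWN))
E
```

```text
(array([ 0. , -0. , -0.3]), array([-0., -0., -0.])) (array([ 1.317,  0.738, -0.309]), array([-0., -0., -0.]))
```

Call:
send_rows([
  [[0,0,-0.15],[0,0,0]],
  [[0,0,-0.3],[0,0,0]],
  [[0.15,0.1,-0.3],[0,0,0]],
  [[0.3,0.2,-0.3],[0,0,0]],
  [[0.45,0.3,-0.3],[0,0,0]],
  [[0.6,0.4,-0.3],[0,0,0]],
  [[0.75,0.5,-0.3],[0,0,0]],
  [[0.9,0.6,-0.3],[0,0,0]],
], fingers=1)

```text
clock: 7.1
tool_pos: [0.5185, 0.1625, 0.355]
eef_rot: [0.12, 0.993, -0.001, -0.002]
contact_force: [0.3, 1.1, 0.6]
opening: 0.894
finger_force: 0.0
```

Call:
send_rows([
  [[0.15,0.06,0.1],[0,0,0]],
  [[0.3,0.12,0.2],[0,0,0]],
  [[0.42,0.14,0.4],[0,0,0]],
  [[0.42,0.14,0.55],[0,0,0]],
  [[0.42,0.14,0.7],[0,0,0]],
  [[0.42,0.14,0.7],[0,0,0]],
  [[0.42,0.14,0.7],[0,0,0]],
])

```text
clock: 7.98
tool_pos: [0.4087, 0.2327, 0.1476]
eef_rot: [0.12, 0.993, -0.0, -0.0]
contact_force: [0.2, -0.1, 0.9]
opening: 1.001
finger_force: 0.0
```

```bash
cat > dish.py <<'E'
from h import *
import pickle
s=get_state();print(s["clock"],s["tool_pos"],s["opening"])
d=cam("wrist");Ti=np.linalg.inv(d["cam_to_world"])
def pr(p):
    q=Ti[:3,:3]@np.array(p)+Ti[:3,3];return q[:2]/q[2]*d["fx"]+[d["cx"],d["cy"]]
print("pred",pr([.409,.232,.015]))
hsv=cv2.cvtColor(d["img"],40);m=((hsv[...,2]>110)&(hsv[...,0]<40)).astype(np.uint8);m=cv2.morphologyEx(m,2,np.ones((5,5)))
for c in cv2.findContours(m,0,2)[0]:
    if cv2.contourArea(c)>500:
        e=cv2.fitEllipse(c);print(np.round(e[0],1),np.round(e[1],1),onz(d,*e[0],.015).round(4))
cv2.imwrite("pics/f.png",d["img"]);pickle.dump(d,open("dw%d.pkl"%(s["clock"]*10),"wb"))
E
python3 dish.py
```

```text
7.975 [0.40871251 0.232658   0.14761563] 1.0006212325220891
pred [250.89167869 190.29433841]
[361.  343.8] [ 16.5 386. ] [0.6386 0.3197 0.015 ]
[311.6 321.6] [31.2 36.4] [0.59   0.2646 0.015 ]
[430.5 300.6] [26.9 50.6] [0.594 0.409 0.015]
[ 74.6 301.7] [31.8 56.6] [ 0.4932 -0.0076  0.015 ]
[253.2 189.6] [54.2 59. ] [0.4088 0.2345 0.015 ]
[348.7 157.8] [41.  45.1] [0.3995 0.3373 0.015 ]
[143.2 129.4] [ 12.5 134.2] [0.3228 0.1432 0.015 ]
[314.5  72.1] [ 13.4 155.3] [0.3119 0.3174 0.015 ]
[209.4  90. ] [ 42.  156.6] [0.3034 0.2173 0.015 ]
[372.  129.8] [213.3 440.1] [0.3774 0.3637 0.015 ]
```

View pics/f.png

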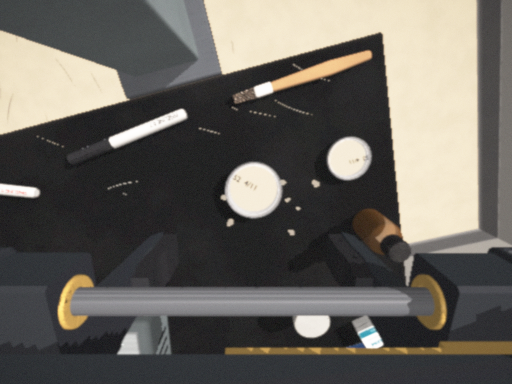

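The wrist view shows the dish at (253,190) between the open fingers, the look-alike at (349,158) and the bottle at (380,235). I'll check the dish height from two views, and the bottle clearance, because the gripper body sits at 68 mm when down.

```bash
python3 - <<'E'
from h import *
import pickle
D=pickle.load(open("d0.pkl","rb"));w=pickle.load(open("dw79.pkl","rb"))
print(tri((D["top"],206.4,250.2),(w,253.2,189.6)))
c=np.array([.409,.2345,0])
b=[onz(w,399,249,.075),onz(D["top"],157,221,.06),tri((D["top"],155.5,221,),(w,399,249))]
for p in b: print(p.round(3),((p-c)@X).round(3),((p-c)@Y).round(3))
print(move([.409,.234,.005],DOWN))
E
```

```text
[0.41002667 0.2337389  0.00932115]
[0.477 0.351 0.075] 0.039 0.129
[0.479 0.341 0.06 ] 0.043 0.12
[0.477 0.345 0.077] 0.04 0.123
(array([0.002, 0.002, 0.478]), array([ 0.,  0., -0.]))
```

Call:
send_rows([
  [[0.002,0.003,0.15],[0,0,0]],
  [[0.002,0.003,0.28],[0,0,0]],
  [[0.002,0.003,0.36],[0,0,0]],
  [[0.002,0.003,0.42],[0,0,0]],
  [[0.002,0.003,0.46],[0,0,0]],
  [[0.002,0.003,0.476],[0,0,0]],
  [[0.002,0.003,0.476],[0,0,0]],
  [[0.002,0.003,0.476],[0,0,0]],
])

```text
clock: 9.02
tool_pos: [0.4093, 0.2342, 0.0052]
eef_rot: [0.12, 0.993, 0.001, 0.001]
contact_force: [0.3, 0.1, 0.4]
opening: 1.0
finger_force: 0.0
```

Call:
send_rows([
  [[0,0,0],[0,0,0]],
  [[0,0,0],[0,0,0]],
  [[0,0,0],[0,0,0]],
  [[0,0,0],[0,0,0]],
  [[0,0,0],[0,0,0]],
  [[0,0,0],[0,0,0]],
  [[0,0,0],[0,0,0]],
  [[0,0,0],[0,0,0]],
], fingers=0, newtons=12)

```text
clock: 10.02
tool_pos: [0.4085, 0.2339, 0.0045]
eef_rot: [0.12, 0.993, 0.0, 0.0]
contact_force: [0.6, -0.0, 3.8]
opening: 0.676
finger_force: 12.0
```

Call:
send_rows([
  [[0,0,-0.05],[0,0,0]],
  [[0,0,-0.15],[0,0,0]],
  [[0,0,-0.3],[0,0,0]],
  [[0,0,-0.45],[0,0,0]],
  [[0,0,-0.55],[0,0,0]],
  [[0,0,-0.55],[0,0,0]],
])

```text
clock: 10.78
tool_pos: [0.4093, 0.2342, 0.1709]
eef_rot: [0.12, 0.993, 0.001, 0.001]
contact_force: [1.6, -0.2, -1.5]
opening: 0.678
finger_force: 12.0
```

```bash
python3 - <<'E'
from h import *
s=get_state();print(s["tool_pos"],s["opening"],s["finger_force"],s["contact_force"])
print(move(W(-.005,-.053,.17),DOWN),move(W(-.005,-.053,.075),DOWN))
E
```

```text
[0.40932813 0.23420804 0.17090574] 0.6779990714568852 11.999884396791458 [ 1.56111908 -0.22906095 -1.50048718]
(array([-0.66 , -0.908,  0.002]), array([ 0.001,  0.001, -0.001])) (array([-0.659, -0.909,  0.319]), array([ 0.001,  0.001, -0.001]))
```

Call:
send_rows([
  [[-0.05,-0.07,0],[0,0,0]],
  [[-0.15,-0.2,0],[0,0,0]],
  [[-0.26,-0.36,0],[0,0,0]],
  [[-0.37,-0.52,0],[0,0,0]],
  [[-0.48,-0.67,0],[0,0,0]],
  [[-0.58,-0.8,0],[0,0,0]],
  [[-0.64,-0.88,0],[0,0,0]],
  [[-0.66,-0.91,0],[0,0,0]],
  [[-0.66,-0.91,0.05],[0,0,0]],
  [[-0.66,-0.91,0.05],[0,0,0]],
])

```text
clock: 12.02
tool_pos: [0.5341, -0.0765, 0.1527]
eef_rot: [0.118, 0.993, 0.0, -0.002]
contact_force: [0.5, -0.5, 0.2]
opening: 0.677
finger_force: 12.0
```

```bash
python3 - <<'E'
from h import *
s=get_state();print(s["tool_pos"],s["opening"],s["finger_force"],s["contact_force"])
print(move(W(-.005,-.053,.0755),DOWN))
d=cam("wrist");t=cam("top")
cv2.imwrite("pics/g.png",np.hstack([cv2.resize(d["img"],(400,300)),cv2.resize(t["img"][90:270,240:420],(300,300))]))
# pink dish
for n,c in(("w",d),("t",t)):
    i=c["img"].astype(int);m=((i[...,2]-i[...,1]>12)&(i[...,2]-i[...,0]>6)&(i[...,2]>120)&(abs(i[...,1]-i[...,0])<25)).astype(np.uint8);m=cv2.morphologyEx(m,2,np.ones((3,3)))
    for k in cv2.findContours(m,0,2)[0]:
        if cv2.contourArea(k)>100:
            (u,v),r=cv2.minEnclosingCircle(k);p=onz(c,u,v,.083)-O;print(n,u,v,r,(p@X).round(4),(p@Y).round(4))
E
```

```text
[ 0.53407246 -0.07650085  0.15272414] 0.6773860717734508 12.000089138746262 [ 0.45931037 -0.51324174  0.16837974]
(array([-0.01 , -0.002,  0.257]), array([ 0.   , -0.001,  0.001]))
w 252.0 249.5 42.35868835449219 0.0292 -0.0518
w 371.2230224609375 215.88848876953125 31.13610076904297 -0.0022 0.0488
w 114.5 82.69355010986328 35.524131774902344 -0.106 -0.153
t 296.3428649902344 180.83570861816406 11.193284034729004 0.0007 0.0516
```

View pics/g.png

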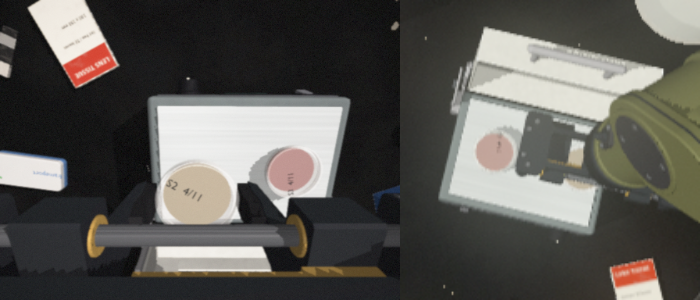

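The wrist view shows the held dish at (197,195) and the pink dish at (292,170). The pink one measures (−1, +50) mm on the warmer, as described. Now lowering gently.

Call:
send_rows([
  [[-0.01,-0.002,0.06],[0,0,0]],
  [[-0.01,-0.002,0.12],[0,0,0]],
  [[-0.01,-0.002,0.17],[0,0,0]],
  [[-0.01,-0.002,0.2],[0,0,0]],
  [[-0.01,-0.002,0.22],[0,0,0]],
  [[-0.01,-0.002,0.235],[0,0,0]],
  [[-0.01,-0.002,0.245],[0,0,0]],
  [[-0.01,-0.002,0.25],[0,0,0]],
  [[-0.01,-0.002,0.254],[0,0,0]],
  [[-0.01,-0.002,0.254],[0,0,0]],
])

```text
clock: 13.38
tool_pos: [0.5386, -0.0797, 0.0782]
eef_rot: [0.12, 0.993, 0.0, 0.0]
contact_force: [-0.4, -0.0, -0.5]
opening: 0.678
finger_force: 12.0
```

Call:
send_rows([
  [[0,0,0.004],[0,0,0]],
  [[0,0,0.007],[0,0,0]],
  [[0,0,0.01],[0,0,0]],
  [[0,0,0.01],[0,0,0]],
])

```text
clock: 13.88
tool_pos: [0.5385, -0.0798, 0.0751]
eef_rot: [0.12, 0.993, 0.0, -0.0]
contact_force: [-0.6, 0.0, -0.6]
opening: 0.677
finger_force: 12.0
```

Call:
send_rows([
  [[0,0,0.002],[0,0,0]],
  [[0,0,0.004],[0,0,0]],
  [[0,0,0.004],[0,0,0]],
])

```text
clock: 14.25
tool_pos: [0.5386, -0.0797, 0.0746]
eef_rot: [0.12, 0.993, -0.0, 0.0]
contact_force: [-1.6, -0.3, 4.7]
opening: 0.676
finger_force: 12.0
```

Contact (4.7 N up): the dish is on the plate. Releasing with a small opening, then straight up.

Call:
send_rows([
  [[0,0,0],[0,0,0]],
  [[0,0,0],[0,0,0]],
  [[0,0,0],[0,0,0]],
  [[0,0,0],[0,0,0]],
  [[0,0,0],[0,0,0]],
  [[0,0,0],[0,0,0]],
], fingers=0.81)

```text
clock: 15.0
tool_pos: [0.5385, -0.0797, 0.074]
eef_rot: [0.12, 0.993, 0.0, -0.0]
contact_force: [-0.7, -0.7, 0.6]
opening: 0.811
finger_force: 0.0
```

Call:
send_rows([
  [[0,0,-0.02],[0,0,0]],
  [[0,0,-0.06],[0,0,0]],
  [[0,0,-0.12],[0,0,0]],
  [[0,0,-0.25],[0,0,0]],
  [[0,0,-0.4],[0,0,0]],
  [[0,0,-0.4],[0,0,0]],
])

```text
clock: 15.75
tool_pos: [0.5409, -0.0794, 0.1979]
eef_rot: [0.12, 0.993, 0.0, 0.004]
contact_force: [-0.4, -0.2, -0.1]
opening: 0.809
finger_force: 0.0
```

```bash
python3 - <<'E'
from h import *
s=get_state();print(s["tool_pos"],s["opening"],s["finger_force"],s["contact_force"])
d=cam("wrist");cv2.imwrite("pics/h.png",d["img"])
def m(u,v,z):
    p=onz(d,u,v,z)-O;return (p@X).round(4),(p@Y).round(4)
hsv=cv2.cvtColor(d["img"],40);k=((hsv[...,0]<25)&(hsv[...,1]>30)&(hsv[...,2]>110)).astype(np.uint8);k=cv2.morphologyEx(k,2,np.ones((5,5)))
for c in cv2.findContours(k,0,2)[0]:
    if cv2.contourArea(c)>800:
        e=cv2.fitEllipse(c);print(np.round(e[0]),np.round(e[1]),m(*e[0],.083))
print(move(H(.06,0,.30),DOWN),move(H(.045,0,.183),DOWN))
E
```

```text
[ 0.54086812 -0.07942656  0.19787864] 0.808942908341479 0.0 [-0.40436212 -0.16060427 -0.06064324]
[355. 193.] [46. 51.] (np.float64(-0.0008), np.float64(0.0498))
[251. 190.] [47. 49.] (np.float64(-0.0037), np.float64(-0.0541))
[133.  79.] [35. 66.] (np.float64(-0.1057), np.float64(-0.1571))
(array([-0.481,  0.182, -0.592]), array([ 0.   ,  0.001, -0.   ])) (array([-0.43 ,  0.182, -0.202]), array([ 0.   ,  0.001, -0.   ]))
```

View pics/h.png

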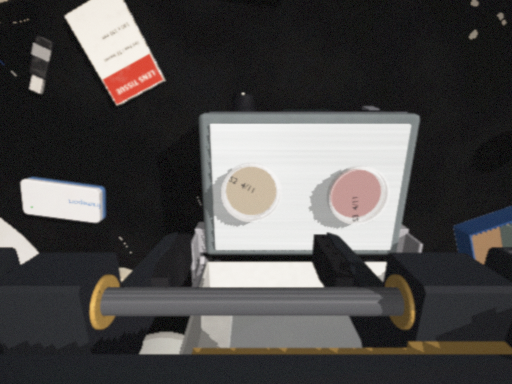

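Both dishes stand flat: cream at (251,190), which is (−4, −54) mm, and pink at (355,193), which is (−1, +50) mm and unmoved. Next I go behind the upright hood's handle.

Call:
send_rows([
  [[0,0,-0.2],[0,0,0]],
  [[0,0,-0.4],[0,0,0]],
  [[0,0,-0.57],[0,0,0]],
  [[0,0,-0.57],[0,0,0]],
  [[-0.15,0.06,-0.57],[0,0,0]],
  [[-0.3,0.12,-0.57],[0,0,0]],
  [[-0.45,0.18,-0.57],[0,0,0]],
  [[-0.5,0.18,-0.57],[0,0,0]],
  [[-0.5,0.18,-0.57],[0,0,0]],
], fingers=0)

```text
clock: 16.92
tool_pos: [0.6968, -0.0631, 0.3614]
eef_rot: [0.12, 0.993, -0.0, -0.002]
contact_force: [-0.4, -0.2, 0.2]
opening: 0.004
finger_force: 0.0
```

```bash
python3 - <<'E'
from h import *
s=get_state();print(s["tool_pos"],s["opening"],s["contact_force"])
p=s["tool_pos"]-H(0,0,0);print(p@X,p@Y,p[2]);print(move(H(.06,0,.183),DOWN))
d=cam("wrist");cv2.imwrite("pics/i.png",d["img"]);Ti=np.linalg.inv(d["cam_to_world"])
for p in (H(.01,.05,.192),H(.01,-.05,.192),H(.06,0,.183)):
    q=Ti[:3,:3]@p+Ti[:3,3];print(np.round(q[:2]/q[2]*d["fx"]+[d["cx"],d["cy"]],1))
E
```

```text
[ 0.69683436 -0.06306701  0.36143065] 0.0036038177377418035 [-0.36189218 -0.18425111  0.17039102]
0.06521790206285835 -0.0008236315509116479 0.2874306455082684
(array([0.016, 0.003, 0.348]), array([-0.   , -0.001, -0.   ]))
[309.8 139.9]
[194.9 140. ]
[252.4 192.7]
```

View pics/i.png

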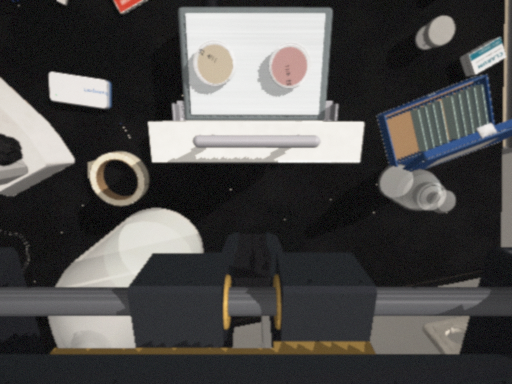

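The wrist view shows the handle at row 141, columns 195–320, matching the prediction. Now lower behind it and push along its arc.

Call:
send_rows([
  [[0,0,0.15],[0,0,0]],
  [[0,0,0.28],[0,0,0]],
  [[0,0,0.35],[0,0,0]],
  [[0,0,0.35],[0,0,0]],
  [[0,0,0.35],[0,0,0]],
])

```text
clock: 17.6
tool_pos: [0.6971, -0.063, 0.2612]
eef_rot: [0.12, 0.993, 0.0, 0.001]
contact_force: [-0.2, 0.8, 0.5]
opening: 0.006
finger_force: 0.0
```

Call:
send_rows([
  [[0.06,0,0],[0,0,0]],
  [[0.12,0,0],[0,0,0]],
  [[0.15,0,0],[0,0,0]],
  [[0.18,0,0],[0,0,0]],
  [[0.21,0,0],[0,0,0]],
  [[0.24,0,0.003],[0,0,0]],
  [[0.275,0,0.006],[0,0,0]],
  [[0.31,0,0.01],[0,0,0]],
  [[0.34,0,0.02],[0,0,0]],
  [[0.37,0,0.03],[0,0,0]],
])

```text
clock: 18.85
tool_pos: [0.5885, -0.0365, 0.2508]
eef_rot: [0.12, 0.993, -0.0, -0.0]
contact_force: [1.2, -0.4, 1.5]
opening: 0.006
finger_force: 0.6
```

Call:
send_rows([
  [[0.03,0,0.01],[0,0,0]],
  [[0.06,0,0.02],[0,0,0]],
  [[0.09,0,0.035],[0,0,0]],
  [[0.12,0,0.055],[0,0,0]],
  [[0.15,0,0.07],[0,0,0]],
  [[0.17,0,0.083],[0,0,0]],
  [[0.2,0,0.105],[0,0,0]],
  [[0.23,0,0.125],[0,0,0]],
  [[0.26,0,0.145],[0,0,0]],
  [[0.28,0,0.155],[0,0,0]],
])

```text
clock: 20.1
tool_pos: [0.5063, -0.0164, 0.204]
eef_rot: [0.12, 0.993, -0.0, -0.001]
contact_force: [-0.9, -0.8, 0.3]
opening: 0.003
finger_force: 0.0
```

Call:
send_rows([
  [[0,0,-0.1],[0,0,0]],
  [[0,0,-0.25],[0,0,0]],
  [[0,0,-0.4],[0,0,0]],
  [[0,0,-0.4],[0,0,0]],
  [[0,0.2,-0.4],[0,0,0]],
  [[0,0.4,-0.4],[0,0,0]],
  [[0,0.6,-0.4],[0,0,0]],
  [[0,0.8,-0.4],[0,0,0]],
  [[0,0.8,-0.4],[0,0,0]],
  [[0,0.8,-0.4],[0,0,0]],
  [[0,0.8,-0.4],[0,0,0]],
  [[0,0.8,-0.4],[0,0,0]],
])

```text
clock: 21.6
tool_pos: [0.565, 0.2148, 0.3244]
eef_rot: [0.121, 0.993, -0.0, 0.0]
contact_force: [-0.7, 0.1, 0.1]
opening: 0.007
finger_force: 0.0
```

Call:
send_rows([
  [[0,0,0],[0,0,0]],
  [[0,0,0],[0,0,0]],
  [[0,0,0],[0,0,0]],
  [[0,0,0],[0,0,0]],
  [[0,0,0],[0,0,0]],
  [[0,0,0],[0,0,0]],
  [[0,0,0],[0,0,0]],
  [[0,0,0],[0,0,0]],
  [[0,0,0],[0,0,0]],
  [[0,0,0],[0,0,0]],
  [[0,0,0],[0,0,0]],
  [[0,0,0],[0,0,0]],
])

```text
clock: 23.1
tool_pos: [0.5648, 0.2165, 0.3245]
eef_rot: [0.12, 0.993, 0.0, 0.0]
contact_force: [-0.5, -0.1, -1.0]
opening: 0.004
finger_force: 0.0
```

```bash
python3 - <<'E'
from h import *
s=get_state();print(s["clock"],s["tool_pos"],s["contact_force"])
cv2.imwrite("pics/j.png",np.hstack([cv2.resize(cam(n)["img"],(400,300)) for n in("scene","top")]))
E
```

```text
23.1 [0.56478338 0.21651896 0.32451551] [-0.47969274 -0.08424925 -1.02942837]
```

View pics/j.png

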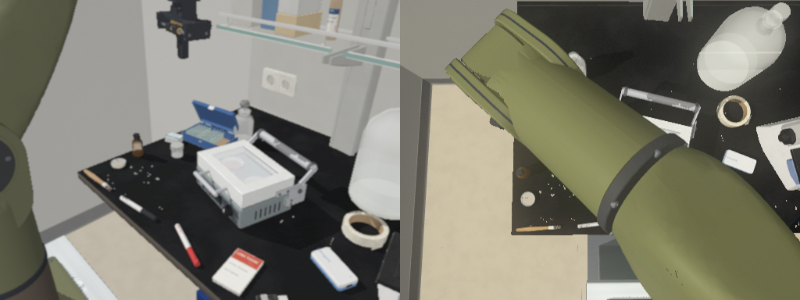

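The scene picture shows the hood down over both dishes, with bottle and pot in place. A short wait, then I compare the hood pixels with the first picture before handing in.

Call:
send_rows([
  [[0,0,0],[0,0,0]],
  [[0,0,0],[0,0,0]],
  [[0,0,0],[0,0,0]],
  [[0,0,0],[0,0,0]],
  [[0,0,0],[0,0,0]],
  [[0,0,0],[0,0,0]],
  [[0,0,0],[0,0,0]],
  [[0,0,0],[0,0,0]],
])

```text
clock: 24.2
tool_pos: [0.5648, 0.2165, 0.3245]
eef_rot: [0.12, 0.993, 0.0, 0.0]
contact_force: [0.8, 0.2, 0.2]
opening: 0.005
finger_force: 0.0
```

```bash
python3 - <<'E'
from h import *
import pickle
D=pickle.load(open("d0.pkl","rb"));a=D["scene"]["img"];b=cam("scene")["img"]
for n,(x,y,w,h) in dict(handle=(243,210,55,45),cw=(325,160,85,65),hoodtop=(250,180,130,85),bottle=(165,165,25,38),pot=(212,175,28,30)).items():
    f=[cv2.cvtColor(i[y:y+h,x:x+w],6).astype(np.float32) for i in(a,b)]
    print(n,np.round(cv2.phaseCorrelate(*f)[0],2),"meandiff",np.abs(f[0]-f[1]).mean().round(1))
E
```

```text
handle [-0.11  0.41] meandiff 5.9
cw [-0.03 -0.03] meandiff 6.7
hoodtop [0.51 0.03] meandiff 5.8
bottle [ 0.43 -0.08] meandiff 2.9
pot [-0.01  0.01] meandiff 2.9
```

```bash
python3 -c "
from plant import *
print(finish_job())"
```

```text
the job is handed in; nothing more can be done
None
```

I handed the job in at about 24 s on the robot's clock: the cream dish stands on the free half of the plate and the hood is shut over both dishes. In the last pictures the hood, bottle and pot are within a pixel of where they started, but no verdict came back.

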